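Wedge a gel tray tight in its casting stand

ROBOT

A 7-joint arm with a two-finger parallel gripper is mounted at the origin on a cart in front of the work surface, level with it; the furniture and walls round the work are solid. World frame = base frame: x ahead of the robot, y to its left, z up, the work surface at z = 0. Lengths are in mm, angles in rad, forces in N, time in s.
With the tool pointing down it reaches from about 425 to 1025 mm from the base axis. Payload 9.4 kg.
Tool frame: the origin (TCP) lies where the fingers leave the gripper's body, on its centre line; the fingertips stand 84 mm ahead of it and the grasp point (between the pads) lies 65 mm ahead of it; z points along the fingers, y is the direction in which the jaws open and shut (so a half turn about z gives the same grasp; the last joint's range is limited). The gripper opens to 93 mm and grips with 3 to 60 N. Pads are 15 mm wide; open, the fingers measure 128 mm over their backs; the gripper's body (75 mm by 188 mm) begins 65 mm behind the grasp point.
Start: joints at [-1.367, 0.599, -0.003, 1.599, 0.002, 0.943, -0.08], TCP at [200.916, 696.604, 302.718] pointing down, gripper open.
Joint ranges: [-2.57, 2.57], [-0.35, 1.97], [-1.29, 1.29], [0.11, 2.56], [-1.05, 4.19], [0.11, 1.86], [-2.63, 2.63]. Speed limits (rad/s): [2.22, 2.22, 3.01, 3.01, 3.14, 3.14, 3.14].

INTERFACE

Orientations are given as a unit quaternion [w, x, y, z].
In Python, from station import * gives the robot as it stands.
- The arm moves only by the tool servo_tool, never from a script. Its arguments are lists of equal length, an entry for each row: "xyz": the shift along the world's x, y, z in mm, a list of three; "rot": the turn, a rotation vector about the world's x, y, z in units of 10 degrees (1.0 is 10 degrees), a list of three. In form: {"xyz": [[tx, ty, tz], ...], "rot": [[ax, ay, az], ...]}. A call has 1 to 10 rows; each row shifts and turns the commanded pose from where the row before left it; what a row does not reach is not made up. A row lasts 1/8 s, in which the tool goes at most 62.5 mm and 10.7 degrees, less where a joint would pass 70% of its speed; a pose out of reach is approached as far as the arm can. A call with a gripper value outside its range is refused whole. "grip" is the finger opening in mm, from 0 to 93, set as the call begins (left out, the last holds). The fingers move at their own pace and stop on an object; the grip force is fixed at half the most. Time passes only in rows, so rows that do not move let the fingers close. It gives the time, the measured TCP pose, the force and the opening at its end, in the units of the state.
- read_state(): the state, without advancing time (a new reading comes with each control period).
- snapshot(name): name is "scene" or "side" or "wrist"; returns (picture, depth): 400x640x3 uint8, blue, green, red; 400x640 float32, mm along the optical axis (not along the pixel's ray), 0 where there is no reading.
- camera_params(name): a dict with "camera_matrix" (3x3 intrinsics, pixels), "xyz" and "rotation" of the camera in the world. Camera axes: x right, y up, looking along -z (the intrinsics and any distortion apply to the point x, -y, -z); pixel columns grow to the right and rows downward; lengths in mm; the calibration is good to about 2 mm. A picture is of the moment at which its call begins: read the wrist's pose just before it. camera_params takes no time and is no camera call; for the wrist camera it gives the pose at the moment of the call.
- close_job(): hands the job in, once; it reports no verdict.
The state is a dict: "clock": time; "q": joint angles; "qvel": joint speeds; "effort": joint torques, N m; "ee_pos": TCP position; "ee_rot": TCP orientation; "wrist_force": force on the tool from outside, world axes, zero at the start; "moment": the same for the moment, N m; "opening": finger opening in mm.
Only numpy, scipy, OpenCV 4.12 (cv2) and the standard library are available. Lean on these libraries where they do the work, as an engineer would, in place of code of your own. Each camera call takes 0.05 s, during which the arm holds its last target. There are 200 camera calls.

TASK

Get the gel tray ready for casting: set the clear tray on the bed of the casting stand, between its sealing plate and its end stop, then take the loose wedge out of the accessory rack, stand it thin end down in the slot behind the sealing plate and let go of it. Tap the wedge down on its head with light taps until it stops going further and stays tight, so that both ends of the tray are sealed; do not force it, for the tray cracks, and leave the other things standing where they are.

Things in the scene. Friction and masses are not known exactly. Their poses are not given: they have to be found in the camera images.
- caster: White gel casting stand fixed to the bench, base 160 x 92 mm, lying roughly left to right. Origin on the bench under its middle; x points from the tall end wall towards the low end stop, y across, z up. In mm: bed top z = 12; end wall inner face x = -62, top z = 72, 78 wide; low curbs (4 mm high, inner faces y = -34.5 and 34.5) keep the tray straight.
- bed (a point): Point on the bed where the middle of the tray's underside is to be set down; axes as the stand's. This leaves 2 mm to the sealing plate and 2 to 6 mm to the end stop: a low wall (30 mm above the bed, black gasket) screwed down somewhere between stand x = 46.5 and 50.5 mm; it does not move.
- plate: Sealing plate, white with black gasket, 66 mm wide, 60 mm high. Slides only along the stand's x, up to 14 mm, with 1 N friction; starts nearest the end wall. Origin on the bed below its gasket face (start: stand x = -37.5 mm). Its back is a 29 mm wide ramp facing the end wall, sloped 1:5 like the wedge. More than 55 N of squeeze cracks the tray.
- slot_mouth (a point): Middle of the mouth of the wedge slot between end wall and ramp, level with their tops (z = 72 mm); axes as the stand's. Slot at the start: 9 mm wide (x) here, narrowing 1:5 to 3 mm at 30 mm depth; 35 mm long (y) between two cheeks 3 mm lower. The middle of the wedge's lower end goes in here, own x along the stand's x.
- tray: Clear plastic gel tray, a channel open at both ends: 80 mm long (own x), 62 mm wide (own y), 28 mm high, floor and side walls 4 mm, about 0.14 kg. Origin at the centre of its underside; the same after a half turn. At the start it lies flat on the bench. Can be gripped across its 62 mm width.
- wedge: White wedge, 80 mm high, 30 wide (own y), 6 thick at its lower end, 22 at its head, 0.08 kg. Origin at the centre of the lower end; own z up along its flat back, the face x = -3 mm; the +x face slants 1:5; the lowest 3 mm are bevelled to a 2.6 mm wide nose. In the slot the back goes against the end wall. It sinks 15 mm freely; then each 5 mm down moves plate and tray 1 mm, until they meet the stop.
- wedge_head (a point): Centre of the wedge's flat top face (22 x 30 mm), 80 mm above its lower end. When tight the wedge is 35 to 56 mm deep in the slot, which cannot be known beforehand (the stop is set anew for each job). A push of 15 to 25 N straight down sets it tight and it stays so by friction; 30 N or more is too much.
- rack: Grey accessory rack fixed to the bench, 86 x 60 mm, 36 mm high, origin on the bench under its middle. The wedge stands upright, lower end down, 30 mm deep in its pocket with 1 mm play (it may lean 2 degrees), own axes along the rack's, its origin at rack x = -26, y = 0, z = 6 mm. Two white toothed combs (tops at z = 66 mm) stand fixed in it at rack x = 4 and 20 mm.
- petri_stack: Stack of petri dishes, 59 mm across, 31 mm high. Bystander, to be left alone; origin at the centre of its underside.
- vial_amber_a: Amber vial with a black cap, 23 mm across, 45 mm high. Bystander, to be left alone; origin at the centre of its underside.
- vial_red: Small amber vial with a red cap, 20 mm across, 36 mm high. Bystander, to be left alone; origin at the centre of its underside.
- beaker: Glass beaker, 61 mm across, 76 mm high. Bystander, to be left alone; origin at the centre of its underside.

How it is judged:
By the outcome, as a careful person would: the job done as asked, in the order asked, and still so for the second after the job is handed in, with the robot touching nothing.
It also fails if it takes over 64 s, if anything falls off the work surface, if the arm or the gripper's body presses on something with over 40 N, if the wrist force passes 120 N, or if a joint passes its speed limit or range.

## Working session

There is one attempt and no reset: what is moved stays moved. The work goes in short steps, Python scripts to look and compute and a tool call to move; the robot and the scene stay as the last step left them, time stands still between calls to the robot, and variables do not carry over. Pictures are saved under pics/ and viewed, about 8 in all and at most 12, crops included, and the job is handed in when it is done.

Besides the shell and the picture viewer there is one more tool, called as a command line: name --argument value ..., lists and objects as JSON in quotes. servo_tool: Moves the arm, as the interface text tells. Its arguments: {"type":"object","properties":{"xyz":{"type":"array","items":{"type":"array","items":{"type":"number"}}},"rot":{"type":"array","items":{"type":"array","items":{"type":"number"}}},"grip":{"type":"number"}},"required":["xyz","rot"]}

```bash
mkdir -p pics; ls; cat > h.py <<'E'
from station import *
import numpy as np, cv2
from scipy.spatial.transform import Rotation as R
def cam(n):
    c=camera_params(n); r=np.array(c["rotation"],float)
    M=r if r.shape==(3,3) else R.from_quat(r,scalar_first=True).as_matrix()
    return np.array(c["camera_matrix"]),np.array(c["xyz"]),M,c
def back(n,uv,d=None,z=None,C=None):
    K,t,M,_=C or cam(n); uv=np.atleast_2d(uv).astype(float)
    r=np.c_[(uv[:,0]-K[0,2])/K[0,0],-(uv[:,1]-K[1,2])/K[1,1],-np.ones(len(uv))]@M.T
    if d is not None: return t+r*np.atleast_1d(d)[:,None]
    return t+r*((z-t[2])/r[:,2])[:,None]
def proj(n,P,C=None):
    K,t,M,_=C or cam(n); p=(np.atleast_2d(P)-t)@M
    return np.c_[K[0,0]*p[:,0]/-p[:,2]+K[0,2],K[1,1]*-p[:,1]/-p[:,2]+K[1,2]]
E
python3 - <<'E'
from h import *
for n in ["scene","side","wrist"]:
    im,d=snapshot(n); cv2.imwrite(f"pics/{n}0.png",im); np.save(f"{n}0.npy",d); c=cam(n); print(n,c[3])
print(read_state())
E
```

```text
pics
scene {'camera_matrix': array([[466.58661577,   0.        , 327.95633089],
       [  0.        , 466.58661577, 204.03035806],
       [  0.        ,   0.        ,   1.        ]]), 'xyz': array([  54.72003731, -660.99209414,  886.80899492]), 'rotation': array([ 0.8447507 ,  0.33826681, -0.15460048, -0.38479932])}
side {'camera_matrix': array([[464.11146275,   0.        , 317.00595886],
       [  0.        , 464.11146275, 199.60153432],
       [  0.        ,   0.        ,   1.        ]]), 'xyz': array([ 399.92307959, -934.4676161 ,  589.16897006]), 'rotation': array([ 0.8661922 ,  0.48036248, -0.06051994, -0.12369435])}
wrist {'camera_matrix': array([[292.73416317,   0.        , 317.97300439],
       [  0.        , 292.73416317, 200.56219792],
       [  0.        ,   0.        ,   1.        ]]), 'xyz': array([136.50362158, 714.83168347, 384.00835843]), 'rotation': array([ 0.79313629, -0.09793704, -0.07362207,  0.59659278])}
{'clock': 0.15, 'q': array([-1.36666735,  0.59993847, -0.00252985,  1.59990647,  0.00182056,
        0.94290487, -0.07978926]), 'qvel': array([ 0.0022569 , -0.00241479,  0.0012832 , -0.00384441,  0.00121736,
        0.00055463, -0.00088909]), 'effort': array([ 2.28304532e-03, -7.65584850e+01,  1.49890311e+00, -2.52564597e+01,
       -5.23014588e-02,  1.49278447e-02,  1.68603115e-04]), 'ee_pos': array([200.87559608, 696.35561054, 302.07474093]), 'ee_rot': array([-1.31311789e-05,  1.39918886e-01,  9.90162800e-01, -5.77726463e-04]), 'wrist_force': array([-0.05221245, -0.45312404,  0.23753316]), 'moment': array([0.01973885, 0.03741927, 0.01052212]), 'opening': 92.88258639584912}
```

View pics/scene0.png

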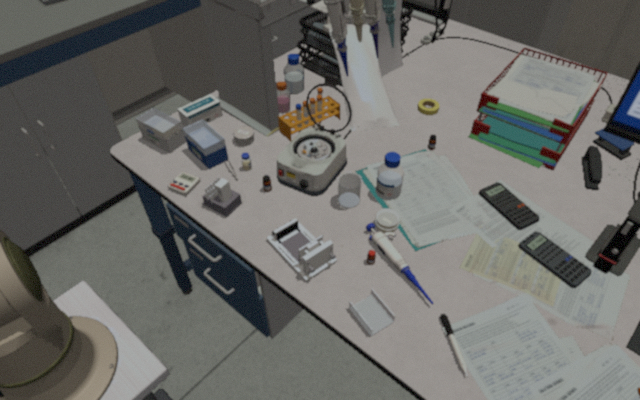

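View pics/side0.png

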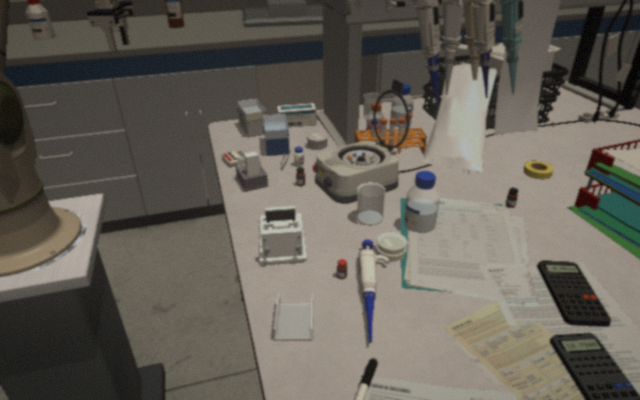

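The scene shows the tray at (372,313), caster at (302,247) with its tall wall to the right/front, rack at (222,196) and vials at (267,184) and (371,257). The side view agrees: tray (294,320), caster (282,238), rack (250,170). Next I'll get rough positions.

```bash
python3 - <<'E'
from h import *
for n,pts in [("scene",dict(tray=(372,313),cast=(302,247),rack=(222,200),vialA=(267,184),red=(371,257),petri=(387,220),beaker=(348,195),wedge=(221,190))),("side",dict(tray=(294,320),cast=(282,238),rack=(252,178),vialA=(300,177),red=(342,268),beaker=(370,200),wedge=(245,160)))]:
    d=np.load(n+"0.npy")
    for k,p in pts.items(): print(n,k,back(n,p,d=d[p[1],p[0]])[0].round(0), back(n,p,z=0)[0].round(0))
t=cam("wrist");s=read_state();Rt=R.from_quat(s["ee_rot"],scalar_first=True).as_matrix()
print("cam in tool",Rt.T@(t[1]-s["ee_pos"]), (Rt.T@t[2]).round(3))
for n,c in [("scene",(200,170,400,350)),("side",(215,130,415,350))]:
    im=cv2.imread(f"pics/{n}0.png")[c[1]:c[3],c[0]:c[2]]; cv2.imwrite(f"pics/{n}0c.png",cv2.resize(im,None,fx=3,fy=3,interpolation=cv2.INTER_CUBIC)[:600])
E
```

```text
scene tray [ 509. -392.    5.] [ 512. -390.    0.]
scene cast [ 506. -193.   70.] [ 545. -153.    0.]
scene rack [499.  79.  42.] [521. 115.  -0.]
scene vialA [622.  45.  30.] [642.  69.   0.]
scene red [ 610. -310.   30.] [ 630. -297.   -0.]
scene petri [ 727. -270.   30.] [ 750. -256.    0.]
scene beaker [ 713. -157.   53.] [ 755. -125.    0.]
scene wedge [501.  76.  77.] [544. 146.  -0.]
side tray [ 505. -390.    5.] [ 506. -386.    0.]
side cast [ 522. -232.   59.] [ 536. -153.    0.]
side rack [509.  63.  34.] [516. 123.   0.]
side vialA [625.  44.  27.] [636.  91.   0.]
side red [ 616. -311.   26.] [ 626. -282.    0.]
side beaker [ 727. -164.   66.] [768. -67.   0.]
side wedge [499.  89.  72.] [513. 230.   0.]
cam in tool [ 66.95984273  -0.17790713 -81.94255219] [[-0.     0.97   0.243]
 [ 1.     0.    -0.001]
 [-0.001  0.243 -0.97 ]]
```

```bash
python3 - <<'E'
from h import *
v,u=np.mgrid[0:400:1,0:640:1]; uv=np.c_[u.ravel(),v.ravel()]
P=[]
for n in ["scene","side","wrist"]:
    d=np.load(n+"0.npy").ravel(); m=d>0
    P.append(back(n,uv[m],d=d[m])); print(n,m.mean(), proj(n,[[201,697,220],[201,697,300]]).round())
P=np.vstack(P); np.save("cloud0.npy",P)
xs=np.arange(100,1000,75); ys=np.arange(800,-560,-80)
print("x      ",xs)
for y in ys:
    row=[]
    for x in xs:
        m=(abs(P[:,0]-x-37)<37)&(abs(P[:,1]-y-40)<40)&(P[:,2]<700); row.append(int(np.percentile(P[m,2],99.5)) if m.sum()>3 else -999)
    print(y,row)
E
```

```text
scene 0.99613671875 [[-42.  99.]
 [-61.  70.]]
side 0.99595703125 [[120.  48.]
 [114.  22.]]
wrist 0.97556640625 [[319. 242.]
 [320. 334.]]
x       [100 175 250 325 400 475 550 625 700 775 850 925]
800 [-751, -751, -750, -750, -750, -750, -752, -754, -754, -752, -999, -753]
720 [-753, 343, 344, -750, -751, -751, -752, -753, -754, -999, -999, -752]
640 [343, 358, -749, -752, -750, -751, -752, -754, -754, -999, -754, -752]
560 [343, 346, -750, -751, -751, -753, -753, -754, -754, -999, -752, -754]
480 [-752, -749, -750, -750, 2, 78, 79, 3, -594, 14, -596, 1]
400 [-751, -751, -751, -750, 2, 78, 80, 58, 58, 364, 1, 77]
320 [-752, -751, -750, -750, 3, 76, 79, 80, 4, 379, 3, 91]
240 [-752, -751, -751, -750, 19, 18, 80, 80, 35, 398, 99, 98]
160 [-655, -752, -751, -751, 20, 19, 78, 78, 34, 410, 398, 394]
80 [3, -751, -751, -751, 2, 87, 10, 52, 79, 197, 402, 408]
0 [13, -754, -751, -750, 3, 85, 44, 84, 84, 216, 251, 401]
-80 [13, -755, -755, -750, 3, 13, 3, 84, 84, 103, 216, 51]
-160 [3, -755, -755, -755, 3, 44, 43, 3, 77, 20, 25, 17]
-240 [0, -755, -755, -756, 3, 74, 73, 4, 76, 130, 93, 17]
-320 [-755, -756, -755, -756, 3, 44, 38, 30, 33, 12, 12, 16]
-400 [-756, -756, -756, -999, 26, 30, 3, 29, 9, 10, 12, 15]
-480 [-756, -756, -756, -999, 29, 29, 19, 22, 3, 9, 12, 17]
```

View pics/scene0c.png

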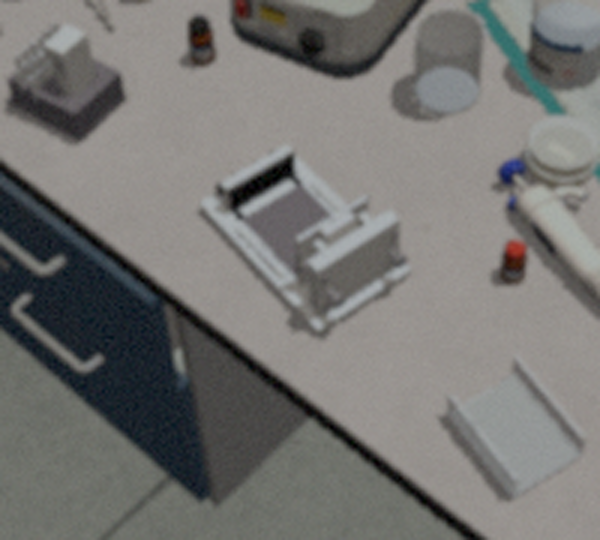

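servo_tool --xyz '[[24,-50,0],[24,-54,0],[24,-54,0],[24,-54,0],[24,-54,0],[24,-54,0],[24,-54,0],[24,-54,-5],[24,-54,-5],[24,-54,-5]]' --rot '[[0,0,-0.55],[0,0,-0.55],[0,0,-0.55],[0,0,-0.55],[0,0,-0.55],[0,0,-0.55],[0,0,-0.55],[0,0,-0.55],[0,0,-0.55],[0,0,-0.55]]'

```text
clock: 1.4
ee_pos: [441.4, 158.9, 287.7]
ee_rot: [0.0, 0.582, 0.813, 0.0]
wrist_force: [0.9, 0.4, -0.1]
opening: 92.9
```

servo_tool --xyz '[[20,-54,-15],[20,-54,-15],[20,-54,-15],[4,-20,0],[0,0,0]]' --rot '[[0,0,-0.55],[0,0,-0.55],[0,0,-0.5],[0,0,-0.3],[0,0,0]]'

```text
clock: 2.02
ee_pos: [504.8, -22.4, 242.7]
ee_rot: [-0.0, 0.709, 0.706, -0.0]
wrist_force: [0.7, -0.4, 0.3]
opening: 92.9
```

```bash
python3 - <<'E'
from h import *
s=read_state();print(s["ee_pos"],s["q"].round(2),R.from_quat(s["ee_rot"],scalar_first=True).as_matrix().round(3),s["wrist_force"])
C=cam("wrist");im,d=snapshot("wrist");cv2.imwrite("pics/w1.png",im);np.savez("w1.npz",d=d,K=C[0],t=C[1],M=C[2])
E
```

```text
[504.81927911 -22.37447223 242.68163794] [-0.32  0.45  0.35  2.17 -0.28  0.57  0.23] [[ 0.004  1.    -0.   ]
 [ 1.    -0.004 -0.   ]
 [-0.    -0.    -1.   ]] [ 0.71965073 -0.40221085  0.33875065]
```

View pics/w1.png

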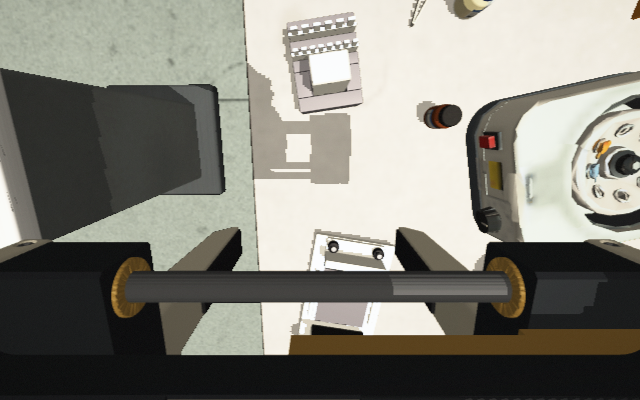

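Rack at the top (wedge head at (330,73), combs beyond at +y), caster partly hidden. Next, views straight above the caster and the tray.

servo_tool --xyz '[[0,-40,0],[0,-60,0],[0,-60,0],[0,-60,0],[0,-25,0],[0,0,0]]' --rot '[[0,0,0],[0,0,0],[0,0,0],[0,0,0],[0,0,0],[0,0,0]]'

```text
clock: 2.82
ee_pos: [505.2, -266.3, 243.0]
ee_rot: [0.0, 0.708, 0.707, 0.0]
wrist_force: [-0.2, 0.6, -0.9]
opening: 92.7
```

```bash
python3 - <<'E'
from h import *
s=read_state();print(s["ee_pos"],s["wrist_force"])
C=cam("wrist");im,d=snapshot("wrist");cv2.imwrite("pics/w2.png",im);np.savez("w2.npz",d=d,K=C[0],t=C[1],M=C[2])
E
```

```text
[ 505.16741332 -266.30019118  243.04202204] [-0.20950392  0.64379717 -0.91128838]
```

servo_tool --xyz '[[0,-40,0],[0,-60,0],[0,-60,0],[0,-25,0],[0,0,0]]' --rot '[[0,0,0],[0,0,0],[0,0,0],[0,0,0],[0,0,0]]'

```text
clock: 3.5
ee_pos: [505.7, -450.6, 242.5]
ee_rot: [-0.0, 0.707, 0.707, 0.0]
wrist_force: [0.2, 1.1, -0.3]
opening: 92.8
```

```bash
python3 - <<'E'
from h import *
s=read_state();print(s["ee_pos"],s["wrist_force"])
C=cam("wrist");im,d=snapshot("wrist");cv2.imwrite("pics/w3.png",im);np.savez("w3.npz",d=d,K=C[0],t=C[1],M=C[2])
a=[cv2.imread(f"pics/w{i}.png")[:240,160:520] for i in(2,3)]
cv2.imwrite("pics/w23.png",cv2.resize(np.hstack(a)[:, :],None,fx=1.1,fy=1.1,interpolation=cv2.INTER_CUBIC))
cv2.imwrite("pics/w23.png",cv2.resize(np.vstack([cv2.imread("pics/w2.png")[:230,180:480],cv2.imread("pics/w3.png")[:130,180:480]]),None,fx=1.66,fy=1.66,interpolation=cv2.INTER_CUBIC))
def cloud(f):
    z=np.load(f);v,u=np.mgrid[0:240,0:640];uv=np.c_[u.ravel(),v.ravel()];d=z["d"][:240].ravel();m=d>0
    return back("wrist",uv[m],d=d[m],C=(z["K"],z["t"],z["M"],0))
def rect(n,P,box,z0,z1):
    m=(P[:,0]>box[0])&(P[:,0]<box[1])&(P[:,1]>box[2])&(P[:,1]<box[3])&(P[:,2]>z0)&(P[:,2]<z1)
    if m.sum()<5: print(n,m.sum());return
    print(n,m.sum(),np.median(P[m],0).round(1),cv2.minAreaRect(P[m][:,:2].astype(np.float32)))
A,B,D=cloud("w1.npz"),cloud("w2.npz"),cloud("w3.npz")
rect("wedge",A,(440,600,0,150),80,92); rect("rack",A,(430,600,0,150),31,39);rect("comb",A,(440,600,0,150),60,70)
for n,P in (("B",B),("D",D)):
    rect(n+"top72",P,(430,600,-280,-150),70.5,76);rect(n+"69",P,(430,600,-280,-150),66,70.2);rect(n+"stop",P,(430,600,-200,-80),38,46);rect(n+"base",P,(430,600,-320,-80),9,50)
    rect(n+"tray",P,(430,600,-460,-330),24,32);rect(n+"trayfloor",P,(430,600,-460,-330),2.5,8)
    m=(abs(P[:,0]-640)<20)&(abs(P[:,1]+250)<100)
    print(n,"bench z",np.median(P[m,2]),m.sum())
E
```

```text
[ 505.66174388 -450.55557004  242.50757321] [ 0.18388763  1.07694713 -0.26566348]
wedge 1251 [513.6  88.5  85.7] ((513.5930786132812, 88.85979461669922), (29.986440658569336, 22.075904846191406), 8.1018648147583)
rack 3073 [509.   92.8  36. ] ((511.8648376464844, 100.92412567138672), (60.218204498291016, 77.49968719482422), 8.02380084991455)
comb 543 [511.8 112.3  65. ] ((511.52069091796875, 101.94905090332031), (53.034454345703125, 49.70648193359375), 7.959133148193359)
Btop72 2078 [ 523.5 -219.8   71.9] ((523.8526000976562, -213.62318420410156), (34.83107376098633, 77.80722045898438), 79.97515869140625)
B69 314 [ 520.5 -211.7   68.8] ((522.6516723632812, -213.41241455078125), (34.96544647216797, 75.64968872070312), 80.20626831054688)
Bstop 1155 [ 543.9 -102.4   41.7] ((535.0841674804688, -150.82635498046875), (111.04254913330078, 65.6083984375), 80.17255401611328)
Bbase 12784 [ 536.  -141.5   12.6] ((532.81396484375, -162.4475555419922), (166.58535766601562, 92.02705383300781), 80.00509643554688)
Btray 0
Btrayfloor 0
B bench z -0.4756565195856979 5909
Dtop72 0
D69 0
Dstop 0
Dbase 0
Dtray 744 [ 488.8 -388.9   27.8] ((505.575439453125, -390.5691223144531), (79.68416595458984, 62.26018142700195), 73.67771911621094)
Dtrayfloor 3779 [ 505.9 -388.3    4. ] ((505.5774230957031, -390.482666015625), (79.88887786865234, 54.213619232177734), 73.85173797607422)
D bench z 0.09631956297462807 4388
```

View pics/w23.png

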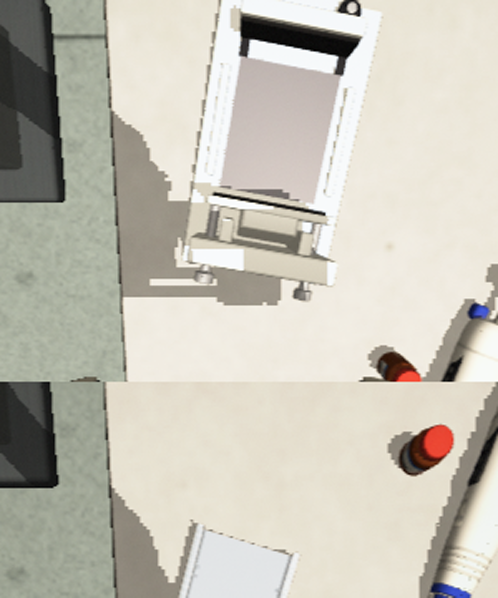

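Clear view: caster aligned at ~80°, slot between wall and plate ramp at about (265,235) in the crop; tray below; red vial to the right. Depth fits are very clean, so I'll pin the stand's x origin with a profile.

```bash
cat >> h.py <<'E'
def cloud(f,vm=240):
    z=np.load(f);v,u=np.mgrid[0:vm,0:640];uv=np.c_[u.ravel(),v.ravel()];d=z["d"][:vm].ravel();m=d>0
    return back("wrist",uv[m],d=d[m],C=(z["K"],z["t"],z["M"],0))
E
python3 - <<'E'
from h import *
P=cloud("w2.npz");a=np.deg2rad(80.05);ex=np.array([np.cos(a),np.sin(a)]);ey=np.array([-ex[1],ex[0]])
o=np.array([523.85,-213.62])+ex*55
q=(P[:,:2]-o);X=q@ex;Y=q@ey;Z=P[:,2]
for lo,hi in [(-10,10),(12,17),(18,24),(25,31)]:
    m=(Y>lo)&(Y<hi)&(X>-95)&(X<85)
    i=np.digitize(X[m],np.arange(-95,86,1.0))
    print(lo,hi,[(int(k-96),round(float(np.median(Z[m][i==k])))) for k in np.unique(i) if k<66 or k>130])
def ext(n,m,A): print(n,m.sum(),np.percentile(A[m],[0.5,2,98,99.5]).round(1))
ext("wall72 X",(Z>71)&(Z<73)&(abs(Y)<39)&(X<-58)&(X>-90),X)
ext("wall72 Y",(Z>71)&(Z<73)&(X<-64)&(X>-90),Y)
ext("plate72 X",(Z>71)&(Z<73)&(abs(Y)<39)&(X>-56)&(X<-20),X);ext("plate72 Y",(Z>71)&(Z<73)&(X>-50)&(X<-20),Y)
ext("stop X",(Z>41)&(Z<43)&(abs(Y)<30)&(X>20),X)
ext("base Y",(Z>10)&(Z<20)&(X>-20)&(X<40),Y)
ext("bed Y",(Z>11)&(Z<13)&(X>-20)&(X<40)&(abs(Y)<38),Y)
ext("curb Y",(Z>15)&(Z<17)&(X>-20)&(X<40),Y)
E
```

```text
-10 10 [(-95, 0), (-94, -1), (-93, -1), (-92, -1), (-91, -1), (-90, -1), (-89, 0), (-88, -1), (-87, 0), (-86, -1), (-85, -1), (-84, -1), (-83, -1), (-82, -1), (-81, -1), (-80, 11), (-79, 11), (-73, 71), (-72, 72), (-71, 72), (-70, 72), (-69, 72), (-68, 72), (-67, 72), (-66, 72), (-65, 72), (-64, 72), (-63, 72), (-62, 72), (-61, 72), (-60, 50), (-59, 12), (-58, 12), (-57, 43), (-56, 47), (-55, 53), (-54, 57), (-53, 62), (-52, 67), (-51, 71), (-50, 72), (-49, 72), (-48, 72), (-47, 72), (-46, 72), (-45, 72), (-44, 72), (-43, 72), (-42, 72), (-41, 72), (-40, 72), (-39, 72), (-38, 72), (-37, 48), (-36, 48), (-34, 12), (-33, 12), (-32, 12), (-31, 12), (35, 12), (36, 12), (37, 12), (38, 12), (39, 12), (40, 12), (41, 12), (42, 12), (43, 12), (44, 12), (45, 12), (46, 12), (47, 12), (48, 12), (49, 12), (50, 12), (51, 12), (52, 26), (53, 29), (54, 38), (55, 41), (56, 42), (57, 42), (58, 42), (59, 42), (60, 42), (61, 42), (62, 42), (63, 42), (64, 41), (72, 19), (73, 18), (74, 17), (75, 17), (76, 17), (77, 18)]
12 17 [(-95, -1), (-94, -1), (-93, -1), (-92, -1), (-91, -1), (-90, -1), (-89, -1), (-
[... 2304 characters left out ...]
-41, 72), (-40, 72), (-39, 72), (-38, 72), (-37, 47), (-36, 47), (-34, 12), (-33, 12), (-32, 12), (-31, 12), (35, 13), (36, 12), (37, 13), (38, 12), (39, 12), (40, 13), (41, 12), (42, 12), (43, 12), (44, 12), (45, 13), (46, 12), (47, 12), (48, 13), (49, 12), (50, 13), (51, 13), (52, 25), (53, 29), (54, 38), (55, 41), (56, 42), (57, 42), (58, 42), (59, 42), (60, 42), (61, 43), (62, 41)]
wall72 X 1108 [-72.1 -71.9 -59.8 -59.6]
wall72 Y 724 [-38.3 -37.   37.4  38.5]
plate72 X 621 [-50.6 -50.2 -37.8 -37.6]
plate72 Y 604 [-32.1 -30.7  29.2  31.3]
stop X 651 [55.  55.3 63.8 64. ]
base Y 6608 [-280.3 -273.1   43.9   45.4]
bed Y 3410 [-34.6 -33.4  33.3  34.3]
curb Y 641 [-282.3 -276.7   39.1   39.3]
```

servo_tool --xyz '[[0,20,-10],[0,30,-25],[0,10,-30],[0,0,-30],[0,0,-30],[0,0,-15],[0,0,-8],[0,0,-2.5],[0,0,0]]' --rot '[[0,0,-0.5],[0,0,-0.6],[0,0,-0.51],[0,0,0],[0,0,0],[0,0,0],[0,0,0],[0,0,0],[0,0,0]]'

```text
clock: 4.68
ee_pos: [505.2, -391.5, 92.9]
ee_rot: [0.0, 0.8, 0.601, 0.0]
wrist_force: [-0.1, 0.2, 0.7]
opening: 92.7
```

servo_tool --xyz '[[0,0,0],[0,0,0],[0,0,0],[0,0,0]]' --rot '[[0,0,0],[0,0,0],[0,0,0],[0,0,0]]' --grip 50

```text
clock: 5.18
ee_pos: [505.0, -391.5, 92.4]
ee_rot: [0.0, 0.8, 0.6, 0.0]
wrist_force: [0.5, -0.3, 1.1]
opening: 61.8
```

servo_tool --xyz '[[0,0,15],[0,0,35],[0,0,35],[1,10,15],[6,50,0],[6,50,0],[6,50,0],[6,50,0],[4.4,28,0],[0,0,0]]' --rot '[[0,0,0],[0,0,0],[0,0,0],[0,0,0],[0,0,0.3],[0,0,0.33],[0,0,0],[0,0,0],[0,0,0],[0,0,0]]'

```text
clock: 6.42
ee_pos: [534.4, -149.8, 191.8]
ee_rot: [-0.001, 0.764, 0.645, 0.0]
wrist_force: [0.8, -0.6, -1.3]
opening: 61.6
```

servo_tool --xyz '[[0,0,0],[0,0,0]]' --rot '[[0,0,0],[0,0,0]]'

```text
clock: 6.68
ee_pos: [534.0, -154.5, 192.3]
ee_rot: [0.0, 0.766, 0.643, -0.0]
wrist_force: [0.4, 0.0, -1.2]
opening: 61.9
```

```bash
python3 - <<'E'
from h import *
s=read_state();p=s["ee_pos"];M=R.from_quat(s["ee_rot"],scalar_first=True).as_matrix()
print(p,np.rad2deg(np.arctan2(M[1,0],M[0,0])),M[:,2].round(3),s["wrist_force"])
C=cam("wrist");im,d=snapshot("wrist");cv2.imwrite("pics/w4.png",im);np.savez("w4.npz",d=d,K=C[0],t=C[1],M=C[2])
P=cloud("w4.npz",400);t=(P[:,2]>75)&(P[:,2]<125)&(np.hypot(P[:,0]-p[0],P[:,1]-p[1])<48)
a=np.deg2rad(80.05);ex=np.array([np.cos(a),np.sin(a)]);ey=np.array([-ex[1],ex[0]]);q=P[:,:2]-[533.77,-157.08];X=q@ex;Y=q@ey
if t.sum(): print(t.sum(),np.percentile(X[t],[1,50,99]),np.percentile(Y[t],[1,50,99]),np.percentile(P[t,2],[1,50,99]))
cv2.imwrite("pics/w4c.png",im[:,120:520])
E
```

```text
[ 533.96805194 -154.48608464  192.2559931 ] 80.0172400411207 [-0.    -0.001 -1.   ] [ 0.38834272  0.02323366 -1.23049423]
10177 [-18.62648714  13.82797205  43.42596857] [-36.09500618   0.87474014  37.57048891] [102.17660019 103.96671771 124.06755205]
```

View pics/w4c.png

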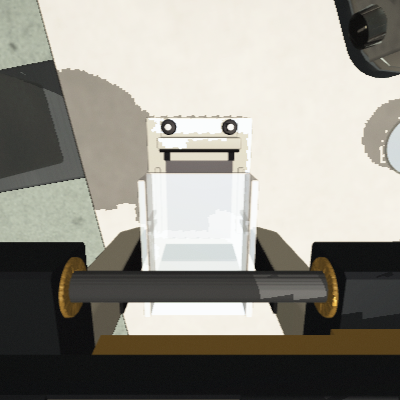

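Tray is held straight; its stop-side end is at stand x≈43.5, 1.4 mm short of the goal. I'll correct +1.3 mm in y and lower.

servo_tool --xyz '[[0.4,1.3,-10],[0,0,-25],[0,0,-25],[0,0,-15],[0,0,-6],[0,0,-3],[0,0,-2],[0,0,-1],[0,0,0],[0,0,0]]' --rot '[[0,0,0],[0,0,0],[0,0,0],[0,0,0],[0,0,0],[0,0,0],[0,0,0],[0,0,0],[0,0,0],[0,0,0]]'

```text
clock: 7.98
ee_pos: [534.8, -152.1, 105.5]
ee_rot: [0.0, 0.765, 0.644, 0.0]
wrist_force: [0.5, -0.5, -2.4]
opening: 62.1
```

servo_tool --xyz '[[0,-0.7,-0.7],[0,0,-0.3],[0,0,0]]' --rot '[[0,0,0],[0,0,0],[0,0,0]]'

```text
clock: 8.35
ee_pos: [534.7, -152.9, 104.3]
ee_rot: [0.0, 0.765, 0.643, 0.0]
wrist_force: [-1.1, -0.7, 1.6]
opening: 62.0
```

servo_tool --xyz '[[0,0,0],[0,0,0],[0,0,0],[0,0,5],[0,0,25],[0,0,40],[0,0,45],[0,0,20],[0,0,0]]' --rot '[[0,0,0],[0,0,0],[0,0,0],[0,0,0],[0,0,0],[0,0,0],[0,0,0],[0,0,0],[0,0,0]]' --grip 90

```text
clock: 9.48
ee_pos: [535.3, -152.8, 240.9]
ee_rot: [0.001, 0.765, 0.644, 0.001]
wrist_force: [-0.2, 0.0, -0.3]
opening: 89.9
```

servo_tool --xyz '[[-2,-40,0],[-2,-50,0],[-1,-20,0],[0,0,0],[0,0,0]]' --rot '[[0,0,0],[0,0,0],[0,0,0],[0,0,0],[0,0,0]]'

```text
clock: 10.1
ee_pos: [529.8, -261.1, 238.6]
ee_rot: [-0.001, 0.765, 0.644, 0.0]
wrist_force: [0.6, -0.1, -0.5]
opening: 89.9
```

```bash
python3 - <<'E'
from h import *
s=read_state();p=s["ee_pos"];print(p,s["wrist_force"],s["clock"])
C=cam("wrist");im,d=snapshot("wrist");cv2.imwrite("pics/w5.png",im);np.savez("w5.npz",d=d,K=C[0],t=C[1],M=C[2])
P=cloud("w5.npz",240)
a=np.deg2rad(80.05);ex=np.array([np.cos(a),np.sin(a)]);ey=np.array([-ex[1],ex[0]]);q=P[:,:2]-[533.77,-157.08];X=q@ex;Y=q@ey;Z=P[:,2]
def ext(n,m,A): print(n,m.sum(),np.percentile(A[m],[0.5,2,50,98,99.5]).round(1)) if m.sum() else print(n,0)
w=(Z>36)&(Z<44)&(abs(Y)<33)
for s_ in (1,-1): ext("tray wall X",w&(Y*s_>25)&(X<46),X)
ext("tray Y",w&(X>-25)&(X<35),Y)
ext("tray z",w&(X>-25)&(X<35)&(abs(Y)>28),Z)
f=(Z>14)&(Z<18.5)&(abs(Y)<24)&(X>-36)&(X<52);ext("floor X",f,X);ext("floorZ",f,Z)
pl=(Z>71)&(Z<73)&(abs(Y)<31);ext("plate",pl&(X>-57)&(X<-20),X);ext("wall",pl&(X<-57)&(X>-80),X)
ext("stop top",(Z>41)&(Z<43.5)&(abs(Y)<30)&(X>46),X)
ext("base X",(Z>8)&(Z<14)&(abs(Y)<46),X); ext("knobY",(Z>71)&(Z<73)&(X<-62)&(X>-80),Y)
cv2.imwrite("pics/w5c.png",cv2.resize(im[:240,200:440],None,fx=2.5,fy=2.5,interpolation=cv2.INTER_CUBIC))
E
```

```text
[ 529.77936731 -261.09923931  238.55751885] [ 0.62705372 -0.08671075 -0.4651311 ] 10.1
tray wall X 622 [-85.9 -82.6  -3.6  43.   44.2]
tray wall X 593 [-86.9 -83.   -3.4  42.6  44.7]
tray Y 728 [-30.7 -30.5  26.1  31.   31.2]
tray z 462 [38.1 38.3 39.9 41.3 41.8]
floor X 4327 [-33.6 -32.6   8.   45.2  50.7]
floorZ 4327 [14.3 14.5 16.  17.6 18. ]
plate 623 [-52.9 -52.1 -43.9 -40.5 -39.8]
wall 936 [-74.  -74.  -67.9 -62.  -62. ]
stop top 726 [52.7 52.8 57.1 61.2 61.9]
base X 3511 [-65.4 -61.8  18.3  75.3  77. ]
knobY 1146 [-38.5 -36.9  -0.1  37.   38. ]
```

View pics/w5c.png

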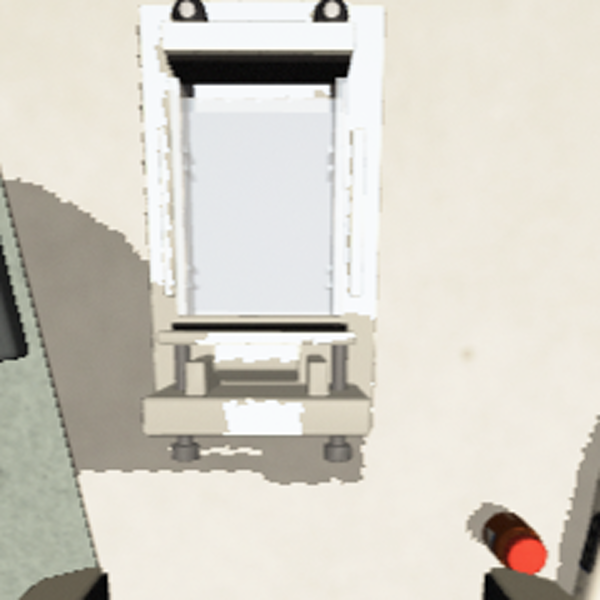

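Tray sits on the bed, straight between the curbs (X −35…44.7, Y ±31, rim z 40), black stop gasket at top with a gap left; slot at about (258,375) in the crop, wall below it. Now a closer look at the wedge.

servo_tool --xyz '[[0,35,0],[-1,55,0],[-1,55,0],[-1,55,-5],[-2,55,-20],[-2,29,-25],[0,0,0],[0,0,0]]' --rot '[[0,0,0.3],[0,0,0.5],[0,0,0.5],[0,0,0.5],[0,0,0],[0,0,0],[0,0,0],[0,0,0]]'

```text
clock: 11.15
ee_pos: [522.7, 21.2, 189.6]
ee_rot: [0.0, 0.655, 0.756, -0.0]
wrist_force: [0.5, -0.1, -0.7]
opening: 90.0
```

```bash
python3 - <<'E'
from h import *
s=read_state();p=s["ee_pos"];M=R.from_quat(s["ee_rot"],scalar_first=True).as_matrix()
print(p,s["clock"],"yaw",np.rad2deg(np.arctan2(M[1,0],M[0,0])))
C=cam("wrist");im,d=snapshot("wrist");cv2.imwrite("pics/w6.png",im);np.savez("w6.npz",d=d,K=C[0],t=C[1],M=C[2])
P=cloud("w6.npz",240);b=(abs(P[:,0]-513)<60)&(abs(P[:,1]-95)<70);P=P[b];Z=P[:,2]
for n,lo,hi in (("head",83,89),("rack",34,38),("comb",63,68)):
    m=(Z>lo)&(Z<hi)
    if n=="rack": m&=True
    print(n,m.sum(),cv2.minAreaRect(P[m][:,:2].astype(np.float32)),np.median(Z[m]))
m=(Z>83)&(Z<89);A=np.c_[P[m][:,:2]-P[m][:,:2].mean(0),np.ones(m.sum())];c=np.linalg.lstsq(A,Z[m],rcond=None)[0]
print("head tilt deg dz/dx,dz/dy",np.rad2deg(c[:2]),c[2])
E
```

```text
[522.71724753  21.22405885 189.57128008] 11.15 yaw 98.15652513283612
head 1735 ((513.5015869140625, 89.01641845703125), (30.038352966308594, 21.096115112304688), 8.059527397155762) 85.67824731334633
rack 4834 ((511.7878112792969, 101.0556869506836), (60.090919494628906, 76.9328384399414), 8.090803146362305) 35.98055630635369
comb 450 ((509.4225769042969, 117.0434341430664), (52.70384979248047, 18.348281860351562), 8.349546432495117) 65.45279917676116
head tilt deg dz/dx,dz/dy [ 0.38831563 -1.29189711] 85.67556839683867
```

servo_tool --xyz '[[-4,25,0],[-4,30,0],[-0.9,10.5,0],[0,0,-15],[0,0,-20],[0,0,-12],[0,0,-6.6],[0,0,0],[0,0,0]]' --rot '[[0,0,0],[0,0,0],[0,0,0],[0,0,0],[0,0,0],[0,0,0],[0,0,0],[0,0,0],[0,0,0]]'

```text
clock: 12.32
ee_pos: [514.0, 86.5, 135.9]
ee_rot: [0.0, 0.655, 0.755, 0.0]
wrist_force: [-0.6, 0.3, -0.1]
opening: 89.9
```

servo_tool --xyz '[[0,0,0],[0,0,0],[0,0,0],[0,0,0],[0,0,0],[0,0,0]]' --rot '[[0,0,0],[0,0,0],[0,0,0],[0,0,0],[0,0,0],[0,0,0]]' --grip 15

```text
clock: 13.08
ee_pos: [513.8, 86.7, 135.6]
ee_rot: [0.0, 0.655, 0.755, -0.0]
wrist_force: [0.1, 0.3, 0.5]
opening: 34.7
```

servo_tool --xyz '[[0,0,0],[0,0,0],[0,0,0]]' --rot '[[0,0,0],[0,0,0],[0,0,0]]'

```text
clock: 13.45
ee_pos: [513.8, 86.7, 135.6]
ee_rot: [0.0, 0.655, 0.755, -0.0]
wrist_force: [0.5, -0.3, -1.1]
opening: 29.8
```

servo_tool --xyz '[[0,0,4],[0,0,10],[0,0,15],[0,0,25],[0,0,30],[0,0,20],[0,0,0],[0,0,0]]' --rot '[[0,0,0],[0,0,0],[0,0,0],[0,0,0],[0,0,0],[0,0,0],[0,0,0],[0,0,0]]'

```text
clock: 14.45
ee_pos: [513.5, 86.9, 239.5]
ee_rot: [-0.0, 0.655, 0.755, 0.0]
wrist_force: [-1.4, -0.0, -1.7]
opening: 29.7
```

```bash
python3 - <<'E'
from h import *
s=read_state();p=s["ee_pos"];M=R.from_quat(s["ee_rot"],scalar_first=True).as_matrix()
print(p,s["clock"],s["opening"],s["wrist_force"])
C=cam("wrist");im,d=snapshot("wrist");cv2.imwrite("pics/w7.png",im);np.savez("w7.npz",d=d,K=C[0],t=C[1],M=C[2])
v,u=np.mgrid[0:400,0:640];uv=np.c_[u.ravel(),v.ravel()];m=d.ravel()>0
P=back("wrist",uv[m],d=d.ravel()[m],C=C);T=(P-p)@M;m2=(abs(T[:,0]-5)<28)&(abs(T[:,1])<13)&(T[:,2]>30)&(T[:,2]<150);T=T[m2]
print(m2.sum())
for z in range(30,150,5):
    k=(T[:,2]>=z)&(T[:,2]<z+5)
    if k.sum()>3: print(z,k.sum(),np.percentile(T[k,0],[5,50,95]).round(1),np.percentile(T[k,1],[5,95]).round(1))
cv2.imwrite("pics/w7c.png",cv2.resize(im[160:400,200:440],None,fx=2.5,fy=2.5,interpolation=cv2.INTER_CUBIC))
E
```

```text
[513.53107086  86.86134586 239.52803539] 14.45 29.725941778957313 [-1.4197983  -0.00409612 -1.67039901]
2288
45 761 [-0.9  4.9 12. ] [-11.7  11.7]
50 841 [-0.6  7.8 12.9] [-11.8  11.6]
55 94 [11.1 11.6 12.2] [-11.5  11.7]
60 57 [10.1 10.6 11. ] [-11.7  11. ]
65 86 [ 8.8  9.4 10. ] [-11.3  11.6]
70 49 [7.8 8.1 8.6] [-11.7  11.4]
75 46 [6.8 7.2 7.6] [-11.5  11.3]
80 50 [5.6 6.3 6.6] [-11.   12.1]
85 43 [4.4 5.2 5.4] [-12.2  10.9]
90 51 [3.2 4.  4.3] [-11.4  11.6]
95 31 [2.2 3.  3.2] [-10.6  10.2]
100 34 [1.4 1.9 2. ] [-11.5  10.7]
105 37 [0.3 0.7 1. ] [-11.7  11.6]
110 37 [-0.9 -0.7 -0.4] [-11.3  11.3]
115 36 [-2.3 -2.  -1.8] [-11.   11.7]
120 25 [-3.6 -3.5 -3.2] [-9.5 11. ]
125 10 [-4.1 -3.9 -3.6] [-12.   10.9]
```

View pics/w7c.png

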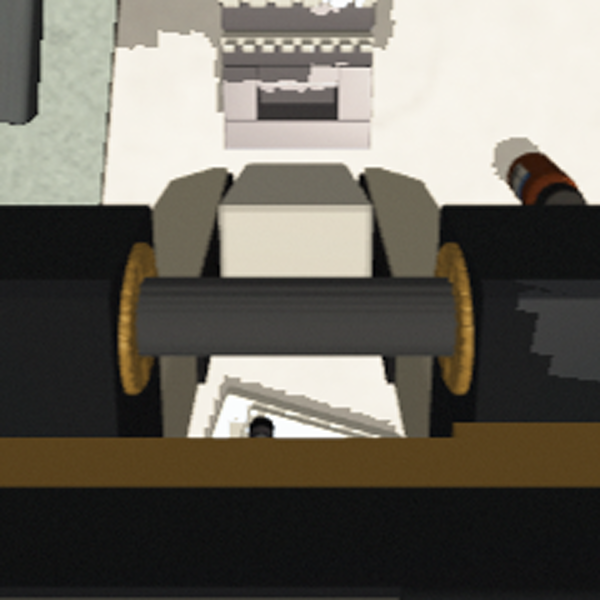

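The wedge is held squarely between the fingers; its slanted face measures 0.224 slope against 0.2, so it leans 1.3° in the grip. I'll take that out with the tool tilt over the slot.

servo_tool --xyz '[[0,-20,0],[2,-50,0],[2,-55,0],[2,-55,0],[2,-55,0],[2,-40,0],[1,-22,0],[0,0,0],[0,0,0],[0,0,0]]' --rot '[[0,0,-0.2],[0,0,-0.5],[0,0,-0.6],[0,0,-0.51],[0,0,0],[0,0,0],[0.128,-0.022,0],[0,0,0],[0,0,0],[0,0,0]]'

```text
clock: 15.75
ee_pos: [524.8, -209.1, 239.3]
ee_rot: [-0.008, 0.765, 0.643, 0.009]
wrist_force: [0.3, -0.4, 0.0]
opening: 30.1
```

```bash
cat > chk.py <<'E'
import sys
from h import *
s=read_state();p=s["ee_pos"];M=R.from_quat(s["ee_rot"],scalar_first=True).as_matrix()
a=np.deg2rad(80.05);ex=np.array([np.cos(a),np.sin(a)]);ey=np.array([-ex[1],ex[0]]);o=np.array([533.77,-157.08])
print("tcp",p.round(2),"yaw",np.rad2deg(np.arctan2(M[1,0],M[0,0])).round(2),"clock",s["clock"],"F",s["wrist_force"].round(1))
print("stand TCP",((p[:2]-o)@ex).round(2),((p[:2]-o)@ey).round(2))
n=sys.argv[1];C=cam("wrist");im,d=snapshot("wrist");cv2.imwrite(f"pics/{n}.png",im);np.savez(n+".npz",d=d,K=C[0],t=C[1],M=C[2])
v,u=np.mgrid[0:400,0:640];uv=np.c_[u.ravel(),v.ravel()];m=d.ravel()>0
P=back("wrist",uv[m],d=d.ravel()[m],C=C);q=P[:,:2]-o;X=q@ex;Y=q@ey;Z=P[:,2]
E
python3 - <<'E'
import sys;sys.argv=["",'w8']
exec(open("chk.py").read())
top=p[2]-129.4
k=(abs(Y)<11)&(abs(X+50)<30)&(Z>top)&(Z<top+72)
c=np.polyfit(Z[k]-top,X[k],1);print("slant: X at bottom",c[1],"slope",c[0],k.sum(),"-> origin x",c[1]-3)
for z in range(0,80,10):
    j=k&(Z-top>=z)&(Z-top<z+10)
    if j.sum()>3: print(z,j.sum(),np.median(X[j]).round(1),np.percentile(Y[j],[1,99]).round(1))
h=(Z>top+76)&(Z<top+84)&(abs(Y)<25)&(abs(X+50)<35);print("headY",np.percentile(Y[h],[1,99]))
E
```

```text
tcp [ 524.75 -209.13  239.34] yaw 80.09 clock 15.75 F [ 0.3 -0.4  0. ]
stand TCP -52.83 -0.11
slant: X at bottom -54.42556638820397 slope 0.20100487904888983 545 -> origin x -57.42556638820397
0 32 -53.4 [-10.1  10.4]
10 59 -51.3 [-10.6  10.6]
20 63 -49.3 [-10.6  10.4]
30 69 -47.2 [-10.7  10.7]
40 78 -45.3 [-10.6  10.7]
50 88 -43.2 [-10.9  10.8]
60 117 -41.5 [-10.7  11. ]
70 39 -40.2 [-10.5  10.6]
headY [-23.44828375  23.29968017]
```

servo_tool --xyz '[[-0.2,-1.0,0],[0,0,-12],[0,0,-14],[0,0,-8],[0,0,-2],[0,0,0]]' --rot '[[0,0,0],[0,0,0],[0,0,0],[0,0,0],[0,0,0],[0,0,0]]'

```text
clock: 16.55
ee_pos: [524.6, -211.5, 203.5]
ee_rot: [-0.007, 0.766, 0.643, 0.009]
wrist_force: [-0.3, -0.1, -0.6]
opening: 29.6
```

```bash
python3 - <<'E'
import sys;sys.argv=["",'w9']
exec(open("chk.py").read())
top=p[2]-129.4;print("bottom z",top)
k=(abs(Y)<11)&(abs(X+50)<30)&(Z>75)&(Z<top+72)&(Z-top>5*(X+48))
c=np.polyfit(Z[k]-top,X[k],1);print("slant X bottom",c[1],"slope",c[0],k.sum(),"-> origin x",c[1]-3)
cv2.imwrite("pics/w9c.png",cv2.resize(im[160:360,220:420],None,fx=3,fy=3,interpolation=cv2.INTER_CUBIC))
im,d=snapshot("side");cv2.imwrite("pics/side9.png",cv2.resize(im[160:280,220:340],None,fx=5,fy=5,interpolation=cv2.INTER_CUBIC))
E
```

```text
tcp [ 524.59 -211.47  203.46] yaw 80.0 clock 16.55 F [-0.3 -0.1 -0.6]
stand TCP -55.16 -0.35
bottom z 74.05642444312977
slant X bottom -56.75880141938697 slope 0.2015632625637078 542 -> origin x -59.75880141938697
```

View pics/side9.png

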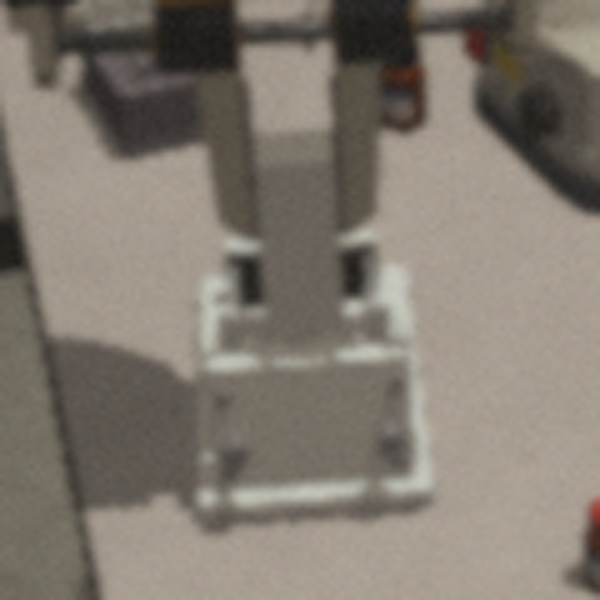

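Side view shows the wedge centred over the slot, just above the wall top. It reads 1.4 mm too close to the wall; correcting.

servo_tool --xyz '[[0,1.3,0],[0,0,0],[0,0,0]]' --rot '[[0,0,0],[0,0,0],[0,0,0]]'

```text
clock: 17.02
ee_pos: [524.7, -209.9, 203.8]
ee_rot: [-0.007, 0.766, 0.643, 0.009]
wrist_force: [-0.2, 0.3, -1.0]
opening: 30.0
```

```bash
cat > fit.py <<'E'
exec(open("chk.py").read())
top=p[2]-129.4;print("bottom z",top)
k=(abs(Y)<11)&(abs(X+50)<30)&(Z>75)&(Z<top+72)&(Z-top>5*(X+48))
c=np.polyfit(Z[k]-top,X[k],1);print("slant X bottom",c[1],"slope",c[0],k.sum(),"-> origin x",c[1]-3)
E
python3 fit.py w10
```

```text
tcp [ 524.68 -209.94  203.77] yaw 80.02 clock 17.025 F [-0.2  0.3 -1. ]
stand TCP -53.63 -0.18
bottom z 74.37010043963261
slant X bottom -55.253117057386866 slope 0.20132422049398147 538 -> origin x -58.253117057386866
```

servo_tool --xyz '[[0,0,-3],[0,0,-3],[0,0,0]]' --rot '[[0,0,0],[0,0,0],[0,0,0]]'

```text
clock: 17.45
ee_pos: [524.5, -210.0, 197.2]
ee_rot: [-0.008, 0.766, 0.643, 0.008]
wrist_force: [0.5, -0.5, -0.3]
opening: 29.6
```

servo_tool --xyz '[[0,0,-2],[0,0,-2],[0,0,0],[0,0,0]]' --rot '[[0,0,0],[0,0,0],[0,0,0],[0,0,0]]'

```text
clock: 17.95
ee_pos: [524.6, -210.0, 193.6]
ee_rot: [-0.007, 0.766, 0.643, 0.009]
wrist_force: [0.0, -0.1, -1.3]
opening: 29.8
```

```bash
python3 fit.py w11
```

```text
tcp [ 524.64 -210.03  193.63] yaw 80.01 clock 17.95 F [ 0.  -0.1 -1.3]
stand TCP -53.73 -0.16
bottom z 64.23497628200482
slant X bottom -55.325710581970355 slope 0.2012565070425804 505 -> origin x -58.325710581970355
```

servo_tool --xyz '[[0,-0.4,-1.5],[0,0,-1.5],[0,0,0],[0,0,0]]' --rot '[[0,0,0],[0,0,0],[0,0,0],[0,0,0]]'

```text
clock: 18.5
ee_pos: [524.6, -210.4, 190.6]
ee_rot: [-0.007, 0.766, 0.643, 0.009]
wrist_force: [1.3, -0.4, -0.1]
opening: 29.5
```

servo_tool --xyz '[[0,0,0],[0,0,0],[0,0,0],[0,0,0]]' --rot '[[0,0,0],[0,0,0],[0,0,0],[0,0,0]]' --grip 60

```text
clock: 19.0
ee_pos: [524.6, -210.4, 190.6]
ee_rot: [-0.007, 0.766, 0.643, 0.009]
wrist_force: [-0.0, 0.8, -0.5]
opening: 59.3
```

```bash
python3 - <<'E'
import sys;sys.argv=["",'w12']
exec(open("chk.py").read())
print(s["opening"])
k=(abs(Y)<11)&(abs(X+50)<25)&(Z>78)&(Z<145)
h=k&(Z>128);zz=np.median(Z[h&(X<-42)]) if h.sum() else 0
print("head z",np.percentile(Z[h],[5,50,95]) if h.sum() else None,h.sum())
for z in range(75,150,5):
    j=k&(Z>=z)&(Z<z+5)
    if j.sum()>3: print(z,j.sum(),np.percentile(X[j],[5,50,95]).round(1),np.percentile(Y[j],[1,99]).round(1))
cv2.imwrite("pics/w12c.png",cv2.resize(im[100:340,200:440],None,fx=2.5,fy=2.5,interpolation=cv2.INTER_CUBIC))
E
```

```text
tcp [ 524.63 -210.41  190.62] yaw 80.01 clock 19.0 F [-0.   0.8 -0.5]
stand TCP -54.11 -0.21
59.27309134992439
head z [128.32805635 129.30423409 130.31944902] 1499
75 28 [-50.1 -49.9 -49.7] [-10.4  10.8]
80 8 [-49.6 -48.9 -48.8] [-6.8  8.7]
85 28 [-48.7 -48.5 -48.3] [-10.7  10.4]
90 34 [-47.7 -47.3 -47.1] [-10.4  10.7]
95 35 [-46.5 -46.3 -46. ] [-10.6  10.4]
100 36 [-45.6 -45.3 -44.9] [-10.4  10.7]
105 37 [-44.6 -44.3 -44. ] [-10.7  10.4]
110 38 [-43.7 -43.3 -43. ] [-10.4  10.7]
115 46 [-42.6 -42.4 -41.9] [-10.7  10.8]
120 65 [-41.7 -41.2 -40.7] [-10.5  10.5]
125 1352 [-59.2 -49.6 -40.6] [-10.7  10.9]
130 192 [-59.  -49.8 -41.1] [-10.5  10.8]
```

Wedge stands alone in the slot: head at z≈129.5 (about 23 mm deep by its own weight), slant profile upright. Now rise, straighten, close the fingers, and go above the head.

servo_tool --xyz '[[0,0,10],[0,0,20],[0,0,20],[0.3,3.1,0],[0,0,0]]' --rot '[[0,0,0],[0,0,0],[0,0,0],[-0.128,0.022,0],[0,0,0]]'

```text
clock: 19.68
ee_pos: [525.0, -206.3, 240.4]
ee_rot: [-0.0, 0.765, 0.643, -0.0]
wrist_force: [0.1, 0.3, -0.2]
opening: 60.1
```

servo_tool --xyz '[[0,0,0],[0,0,0],[0,0,0],[0,0,-5],[0,0,-8],[0,0,0],[0,0,0],[0,0,0]]' --rot '[[0,0,0],[0,0,0],[0,0,0],[0,0,0],[0,0,0],[0,0,0],[0,0,0],[0,0,0]]' --grip 0

```text
clock: 20.68
ee_pos: [525.0, -207.3, 227.7]
ee_rot: [0.0, 0.766, 0.643, 0.0]
wrist_force: [0.8, -0.1, -0.6]
opening: 0.3
```

```bash
python3 - <<'E'
import sys;sys.argv=["",'w13']
exec(open("chk.py").read())
print(s["opening"],M[:,2].round(4))
k=(abs(Y)<13)&(abs(X+50)<14)&(Z>120)&(Z<136)
print("head z",np.percentile(Z[k],[5,50,95]),k.sum(),np.percentile(X[k],[1,99]))
cv2.imwrite("pics/w13c.png",cv2.resize(im[100:340,200:440],None,fx=2.5,fy=2.5,interpolation=cv2.INTER_CUBIC))
F=[];Zs=[]
E
```

```text
tcp [ 524.97 -207.35  227.73] yaw 80.01 clock 20.675 F [ 0.8 -0.1 -0.6]
stand TCP -51.04 -0.01
0.342820230749034 [ 2.e-04 -1.e-04 -1.e+00]
head z [126.0176942  129.16120419 130.24203116] 512 [-48.08138628 -40.13011828]
```

View pics/w13c.png

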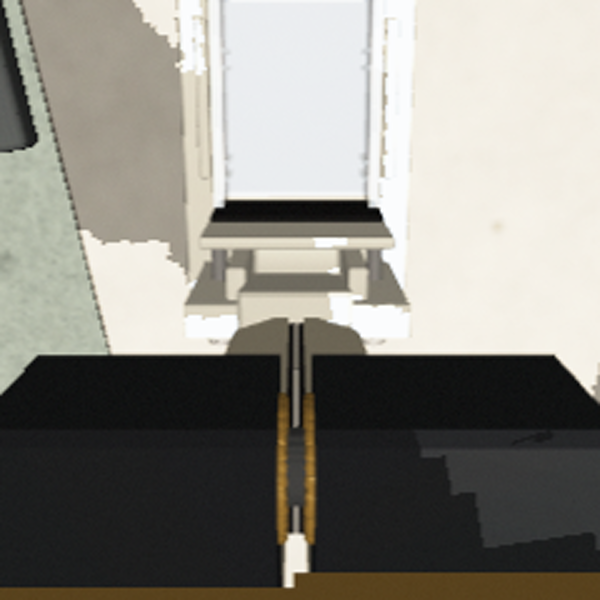

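Fingers closed above the head, with the plate's black gasket now up against the tray. Pushing down gently.

servo_tool --xyz '[[0,0,-6],[0,0,-5],[0,0,-1],[0,0,-1],[0,0,-1],[0,0,-1],[0,0,0],[0,0,0]]' --rot '[[0,0,0],[0,0,0],[0,0,0],[0,0,0],[0,0,0],[0,0,0],[0,0,0],[0,0,0]]'

```text
clock: 21.72
ee_pos: [524.9, -207.3, 212.7]
ee_rot: [0.0, 0.766, 0.643, 0.0]
wrist_force: [-0.9, -0.2, -0.5]
opening: 0.3
```

servo_tool --xyz '[[0,0,-1],[0,0,0]]' --rot '[[0,0,0],[0,0,0]]'

```text
clock: 21.98
ee_pos: [524.9, -207.3, 211.6]
ee_rot: [0.0, 0.766, 0.643, -0.0]
wrist_force: [-0.2, 0.5, -0.4]
opening: 0.2
```

servo_tool --xyz '[[0,0,-1],[0,0,0]]' --rot '[[0,0,0],[0,0,0]]'

```text
clock: 22.22
ee_pos: [524.9, -207.3, 210.6]
ee_rot: [-0.0, 0.766, 0.643, -0.0]
wrist_force: [-0.2, 0.4, 0.7]
opening: 0.3
```

servo_tool --xyz '[[0,0,-1],[0,0,-1],[0,0,0]]' --rot '[[0,0,0],[0,0,0],[0,0,0]]'

```text
clock: 22.6
ee_pos: [524.9, -207.3, 208.5]
ee_rot: [-0.0, 0.766, 0.643, -0.0]
wrist_force: [-0.4, -0.3, 0.6]
opening: 0.3
```

servo_tool --xyz '[[0,0,-1],[0,0,-1],[0,0,0]]' --rot '[[0,0,0],[0,0,0],[0,0,0]]'

```text
clock: 22.98
ee_pos: [524.9, -207.3, 206.6]
ee_rot: [0.0, 0.766, 0.643, -0.0]
wrist_force: [-0.1, -0.3, 0.3]
opening: 0.4
```

servo_tool --xyz '[[0,0,-1],[0,0,-1],[0,0,0]]' --rot '[[0,0,0],[0,0,0],[0,0,0]]'

```text
clock: 23.35
ee_pos: [524.9, -207.3, 204.5]
ee_rot: [-0.0, 0.766, 0.643, -0.0]
wrist_force: [0.4, 0.3, 1.5]
opening: 0.7
```

```bash
python3 - <<'E'
import sys;sys.argv=["",'w14']
exec(open("chk.py").read())
k=(abs(Y)<13)&(abs(X+50)<14)&(Z>105)&(Z<140)
print("head z",np.percentile(Z[k],[5,25,50,75,95]),k.sum())
for z in range(75,140,5):
    j=k&(Z>=z)&(Z<z+5)
    if j.sum()>3: print(z,j.sum(),np.percentile(X[j],[5,50,95]).round(1))
pl=(Z>70.5)&(Z<73.5)&(abs(Y)>17)&(abs(Y)<31)&(X>-57)&(X<-20);print("plate front",np.percentile(X[pl],[2,50,98]))
w=(Z>36)&(Z<44)&(abs(Y)<33)&(abs(Y)>26)&(X<52)&(X>-38);print("tray X",np.percentile(X[w],[1,99]))
E
```

```text
tcp [ 524.92 -207.29  204.53] yaw 80.01 clock 23.35 F [0.4 0.3 1.5]
stand TCP -50.99 0.04
head z [112.21046234 119.62532382 126.11433093 133.60883372 138.76675455] 827
105 41 [-42.4 -42.2 -41.9]
110 42 [-41.4 -41.1 -40.7]
115 170 [-43.4 -41.  -40. ]
120 136 [-43.3 -41.8 -40.2]
125 125 [-43.3 -41.8 -41.4]
130 150 [-43.3 -41.8 -41.4]
135 163 [-43.2 -41.9 -41.4]
plate front [-40.72570437 -38.63283927 -36.49317393]
tray X [-34.04098832  51.55333749]
```

Wedge is following the fingers (about 33 mm deep, almost no force). Continuing.

servo_tool --xyz '[[0,0,-1],[0,0,-1],[0,0,-1],[0,0,0]]' --rot '[[0,0,0],[0,0,0],[0,0,0],[0,0,0]]'

```text
clock: 23.9
ee_pos: [524.9, -207.3, 201.5]
ee_rot: [-0.0, 0.766, 0.643, -0.0]
wrist_force: [0.1, 1.0, 0.5]
opening: 0.5
```

servo_tool --xyz '[[0,0,-1],[0,0,-1],[0,0,-1],[0,0,0]]' --rot '[[0,0,0],[0,0,0],[0,0,0],[0,0,0]]'

```text
clock: 24.4
ee_pos: [524.9, -207.3, 198.5]
ee_rot: [-0.0, 0.766, 0.643, -0.0]
wrist_force: [0.0, 0.3, 0.1]
opening: 0.6
```

servo_tool --xyz '[[0,0,-1],[0,0,-1],[0,0,0]]' --rot '[[0,0,0],[0,0,0],[0,0,0]]'

```text
clock: 24.78
ee_pos: [524.9, -207.3, 196.5]
ee_rot: [-0.0, 0.766, 0.643, -0.0]
wrist_force: [-0.4, 1.1, 1.8]
opening: 0.3
```

servo_tool --xyz '[[0,0,-1],[0,0,-1],[0,0,0]]' --rot '[[0,0,0],[0,0,0],[0,0,0]]'

```text
clock: 25.15
ee_pos: [524.9, -207.3, 194.5]
ee_rot: [-0.0, 0.766, 0.643, -0.0]
wrist_force: [-0.1, -0.3, 0.8]
opening: 0.3
```

servo_tool --xyz '[[0,0,-1],[0,0,-1],[0,0,0]]' --rot '[[0,0,0],[0,0,0],[0,0,0]]'

```text
clock: 25.52
ee_pos: [524.8, -207.3, 192.5]
ee_rot: [-0.0, 0.766, 0.643, -0.0]
wrist_force: [0.0, -0.2, 0.6]
opening: 0.3
```

servo_tool --xyz '[[0,0,-1],[0,0,0]]' --rot '[[0,0,0],[0,0,0]]'

```text
clock: 25.78
ee_pos: [524.9, -207.3, 191.6]
ee_rot: [-0.0, 0.766, 0.643, -0.0]
wrist_force: [0.1, 0.6, -0.4]
opening: 0.7
```

servo_tool --xyz '[[0,0,-1],[0,0,0]]' --rot '[[0,0,0],[0,0,0]]'

```text
clock: 26.02
ee_pos: [524.9, -207.3, 190.5]
ee_rot: [0.0, 0.766, 0.643, -0.0]
wrist_force: [0.1, 0.5, 0.6]
opening: 0.6
```

servo_tool --xyz '[[0,0,-1],[0,0,0]]' --rot '[[0,0,0],[0,0,0]]'

```text
clock: 26.28
ee_pos: [524.9, -207.3, 189.6]
ee_rot: [0.0, 0.766, 0.643, -0.0]
wrist_force: [0.8, -0.9, 1.2]
opening: 0.3
```

servo_tool --xyz '[[0,0,-1],[0,0,0]]' --rot '[[0,0,0],[0,0,0]]'

```text
clock: 26.52
ee_pos: [524.9, -207.3, 188.6]
ee_rot: [0.0, 0.766, 0.643, -0.0]
wrist_force: [0.5, 0.3, 0.4]
opening: 0.4
```

servo_tool --xyz '[[0,0,-1],[0,0,0]]' --rot '[[0,0,0],[0,0,0]]'

```text
clock: 26.78
ee_pos: [524.9, -207.3, 187.5]
ee_rot: [0.0, 0.766, 0.643, -0.0]
wrist_force: [-0.3, -0.8, -0.2]
opening: 0.2
```

```bash
python3 - <<'E'
import sys;sys.argv=["",'w15']
exec(open("chk.py").read())
k=(abs(Y)<13)&(abs(X+50)<14)&(Z>60)&(Z<125)
for z in range(60,125,4):
    j=k&(Z>=z)&(Z<z+4)
    if j.sum()>3: print(z,j.sum(),np.percentile(X[j],[5,50,95]).round(1))
b=(Z>16.5)&(Z<40)&(abs(Y)<22)&(X>44);print("stop face X",np.percentile(X[b],[1,10,50]) if b.sum() else 0)
pl=(Z>70.5)&(Z<73.5)&(abs(Y)>20)&(abs(Y)<31)&(X>-57)&(X<-20);print("plate top X",np.percentile(X[pl],[2,50,98]))
cv2.imwrite("pics/w15c.png",cv2.resize(im[0:240,200:440],None,fx=2.5,fy=2.5,interpolation=cv2.INTER_CUBIC))
E
```

```text
tcp [ 524.91 -207.3   187.52] yaw 80.01 clock 26.775 F [-0.3 -0.8 -0.2]
stand TCP -51.0 0.05
68 306 [-45.8 -41.1 -36.1]
72 235 [-45.7 -41.6 -36.7]
76 16 [-44.8 -44.6 -44.5]
80 23 [-44.4 -44.3 -44. ]
84 39 [-43.6 -43.3 -43.1]
88 37 [-42.4 -42.2 -42. ]
92 10 [-41.9 -41.5 -41.3]
96 36 [-41.3 -41.1 -40.9]
100 246 [-43.3 -41.2 -40.1]
104 63 [-43.5 -41.8 -41.4]
108 97 [-43.3 -41.7 -41.4]
112 113 [-43.2 -41.9 -41.5]
116 125 [-43.3 -41.8 -41.5]
120 140 [-43.3 -41.8 -41.4]
124 28 [-42.1 -41.9 -41.5]
stop face X [44.66556253 50.41989585 66.81606184]
plate top X [-36.99523137 -34.89436057 -33.12343804]
```

View pics/w15c.png

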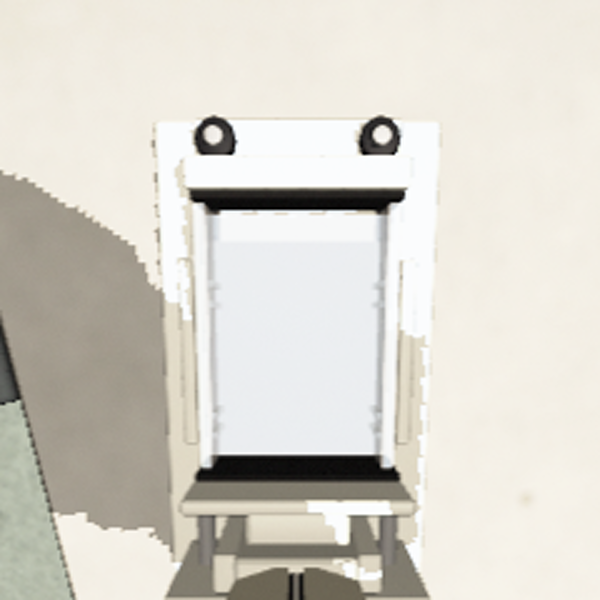

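The wedge still follows (head about 103, depth about 49) and the plate has pushed the tray almost to the black stop gasket. Smaller steps now.

servo_tool --xyz '[[0,0,-0.5],[0,0,-0.5],[0,0,0]]' --rot '[[0,0,0],[0,0,0],[0,0,0]]'

```text
clock: 27.2
ee_pos: [524.9, -207.3, 186.6]
ee_rot: [0.0, 0.766, 0.643, -0.0]
wrist_force: [0.6, 0.1, 1.5]
opening: 0.2
```

servo_tool --xyz '[[0,0,-0.5],[0,0,0]]' --rot '[[0,0,0],[0,0,0]]'

```text
clock: 27.45
ee_pos: [524.9, -207.3, 186.1]
ee_rot: [0.0, 0.766, 0.643, -0.0]
wrist_force: [0.0, -0.1, 1.8]
opening: 0.4
```

servo_tool --xyz '[[0,0,-0.5],[0,0,0]]' --rot '[[0,0,0],[0,0,0]]'

```text
clock: 27.7
ee_pos: [524.9, -207.3, 185.6]
ee_rot: [0.0, 0.766, 0.643, -0.0]
wrist_force: [-0.4, -0.0, 0.9]
opening: 0.5
```

servo_tool --xyz '[[0,0,-0.5],[0,0,0]]' --rot '[[0,0,0],[0,0,0]]'

```text
clock: 27.95
ee_pos: [524.9, -207.3, 185.1]
ee_rot: [0.0, 0.766, 0.643, -0.0]
wrist_force: [0.8, 0.6, 1.2]
opening: 0.4
```

servo_tool --xyz '[[0,0,-0.5],[0,0,0]]' --rot '[[0,0,0],[0,0,0]]'

```text
clock: 28.2
ee_pos: [524.9, -207.3, 184.6]
ee_rot: [0.0, 0.766, 0.643, -0.0]
wrist_force: [0.3, -0.6, 1.2]
opening: 0.5
```

servo_tool --xyz '[[0,0,-0.5],[0,0,0]]' --rot '[[0,0,0],[0,0,0]]'

```text
clock: 28.45
ee_pos: [524.9, -207.3, 184.1]
ee_rot: [0.0, 0.766, 0.643, -0.0]
wrist_force: [0.4, 0.2, 1.3]
opening: 0.8
```

servo_tool --xyz '[[0,0,-0.5],[0,0,0]]' --rot '[[0,0,0],[0,0,0]]'

```text
clock: 28.7
ee_pos: [524.9, -207.3, 183.6]
ee_rot: [0.0, 0.766, 0.643, -0.0]
wrist_force: [0.0, -0.8, 1.0]
opening: 0.6
```

servo_tool --xyz '[[0,0,-0.5],[0,0,0]]' --rot '[[0,0,0],[0,0,0]]'

```text
clock: 28.95
ee_pos: [524.9, -207.3, 183.1]
ee_rot: [0.0, 0.766, 0.643, -0.0]
wrist_force: [-0.3, -0.5, 1.3]
opening: 0.5
```

servo_tool --xyz '[[0,0,-0.5],[0,0,0]]' --rot '[[0,0,0],[0,0,0]]'

```text
clock: 29.2
ee_pos: [524.9, -207.3, 182.6]
ee_rot: [0.0, 0.766, 0.643, -0.0]
wrist_force: [-0.1, 0.2, 0.7]
opening: 0.3
```

servo_tool --xyz '[[0,0,-0.5],[0,0,0]]' --rot '[[0,0,0],[0,0,0]]'

```text
clock: 29.45
ee_pos: [525.0, -207.3, 182.3]
ee_rot: [0.0, 0.766, 0.643, 0.0]
wrist_force: [-0.6, 0.2, 4.8]
opening: 0.3
```

servo_tool --xyz '[[0,0,-0.5],[0,0,0]]' --rot '[[0,0,0],[0,0,0]]'

```text
clock: 29.7
ee_pos: [525.1, -207.4, 182.1]
ee_rot: [0.0, 0.766, 0.643, 0.0]
wrist_force: [-0.7, 1.1, 8.8]
opening: 0.3
```

servo_tool --xyz '[[0,0,-0.5],[0,0,0]]' --rot '[[0,0,0],[0,0,0]]'

```text
clock: 29.95
ee_pos: [525.2, -207.4, 182.0]
ee_rot: [0.0, 0.766, 0.643, 0.0]
wrist_force: [-1.2, 0.5, 14.1]
opening: 0.5
```

servo_tool --xyz '[[0,0,-0.5],[0,0,0]]' --rot '[[0,0,0],[0,0,0]]'

```text
clock: 30.2
ee_pos: [525.2, -207.4, 181.8]
ee_rot: [0.0, 0.766, 0.643, 0.001]
wrist_force: [-2.3, 2.1, 17.8]
opening: 0.6
```

Resistance now rises steadily (17.8 N). A little more to ~20 N, then lift and tap again.

servo_tool --xyz '[[0,0,-0.3],[0,0,0]]' --rot '[[0,0,0],[0,0,0]]'

```text
clock: 30.45
ee_pos: [525.2, -207.4, 181.8]
ee_rot: [0.0, 0.766, 0.643, 0.001]
wrist_force: [-3.0, 1.5, 21.2]
opening: 0.6
```

servo_tool --xyz '[[0,0,2.3],[0,0,2],[0,0,0]]' --rot '[[0,0,0],[0,0,0],[0,0,0]]'

```text
clock: 30.82
ee_pos: [524.8, -207.2, 184.5]
ee_rot: [-0.0, 0.766, 0.643, -0.0]
wrist_force: [0.0, -0.5, 0.1]
opening: 0.5
```

servo_tool --xyz '[[0,0,-2],[0,0,-0.8],[0,0,-0.5],[0,0,0]]' --rot '[[0,0,0],[0,0,0],[0,0,0],[0,0,0]]'

```text
clock: 31.32
ee_pos: [524.8, -207.3, 181.8]
ee_rot: [-0.0, 0.766, 0.643, 0.0]
wrist_force: [-2.8, 1.4, 11.0]
opening: 0.6
```

servo_tool --xyz '[[0,0,-0.5],[0,0,-0.3],[0,0,0]]' --rot '[[0,0,0],[0,0,0],[0,0,0]]'

```text
clock: 31.7
ee_pos: [524.8, -207.3, 181.7]
ee_rot: [-0.0, 0.766, 0.643, 0.001]
wrist_force: [-5.0, 2.4, 19.8]
opening: 0.5
```

Second tap stops at the same height (181.7–181.8) at 20 N: tight. Retract and check.

servo_tool --xyz '[[0,0,-0.2],[0,0,0]]' --rot '[[0,0,0],[0,0,0]]'

```text
clock: 31.95
ee_pos: [524.9, -207.3, 181.7]
ee_rot: [0.0, 0.766, 0.643, 0.001]
wrist_force: [-4.2, 3.2, 21.8]
opening: 0.7
```

servo_tool --xyz '[[0,0,2],[0,0,5],[0,0,20],[0,0,30],[0,-30,15],[0,-40,0],[0,-10,0],[0,0,0],[0,0,0]]' --rot '[[0,0,0],[0,0,0],[0,0,0],[0,0,0],[0,0,0],[0,0,0],[0,0,0],[0,0,0],[0,0,0]]'

```text
clock: 33.08
ee_pos: [525.0, -285.9, 251.9]
ee_rot: [-0.001, 0.766, 0.643, 0.0]
wrist_force: [0.3, 0.6, 0.0]
opening: 0.5
```

```bash
python3 - <<'E'
import sys;sys.argv=["",'w16']
exec(open("chk.py").read())
h=(abs(Y)<18)&(abs(X+50)<14)&(Z>90)&(Z<110);print("head z",np.median(Z[h]),np.percentile(X[h],[1,99]),np.percentile(Y[h],[1,99]),h.sum())
w=(Z>37)&(Z<43.5)&(abs(Y)<33)&(abs(Y)>27)&(X<70)&(X>-38);print("tray rim X",np.percentile(X[w],[1,99]))
pl=(Z>70.5)&(Z<73.5)&(abs(Y)>20)&(abs(Y)<31)&(X>-57)&(X<-20);print("plate top X",np.percentile(X[pl],[2,50,98]))
cv2.imwrite("pics/w16c.png",cv2.resize(im[0:240,180:480],None,fx=2.5,fy=2.5,interpolation=cv2.INTER_CUBIC))
im,d=snapshot("scene");cv2.imwrite("pics/scene16.png",cv2.resize(im[150:350,180:420],None,fx=3,fy=3,interpolation=cv2.INTER_CUBIC))
a0=cv2.imread("pics/scene0.png");print("scene diffs", [(n,int(np.abs(a0[y-12:y+12,x-12:x+12].astype(int)-im[y-12:y+12,x-12:x+12]).mean())) for n,x,y in (("petri",387,220),("amber",267,184),("red",371,257),("beaker",348,190),("comb",214,190))])
E
```

```text
tcp [ 525.   -285.92  251.87] yaw 80.08 clock 33.075 F [0.3 0.6 0. ]
stand TCP -128.42 -13.62
head z 97.20832769692815 [-61.13535155 -40.18551308] [-14.22815618  14.62491018] 1096
tray rim X [-37.11301191  47.63988794]
plate top X [-37.73929799 -34.65882959 -32.283591  ]
scene diffs [('petri', 9), ('amber', 9), ('red', 8), ('beaker', 55), ('comb', 16)]
```

View pics/w16c.png

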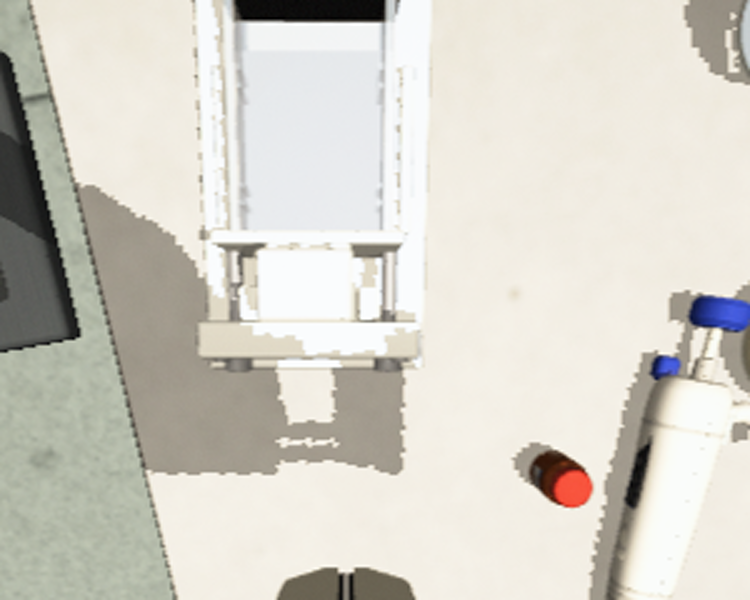

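The last view shows the wedge seated flush in the slot: head at (305,283), z≈97, depth ≈55 mm. The plate is against the tray, and the vial and the rest stand. The beaker difference is probably the arm in the scene camera's line of sight; I'll check it in the side view as I hand in.

```bash
python3 - <<'E'
from h import *
im,d=snapshot("side");a=cv2.imread("pics/side0.png")
print([(n,int(np.abs(a[y-12:y+12,x-12:x+12].astype(int)-im[y-12:y+12,x-12:x+12]).mean())) for n,x,y in (("beaker",370,203),("amber",300,177),("red",342,268),("petri",392,245))])
print(close_job())
E
```

```text
[('beaker', 7), ('amber', 28), ('red', 7), ('petri', 9)]
the job is handed in; nothing more can be done
None
```

I set the tray on the bed between the sealing plate and the end stop. I then stood the wedge thin end down in the slot, let go of it, and tapped it down until it stopped. The job was handed in at about 33 s.

- **Tightness:** The first push reached 21 N. A second, after lifting off, stopped at the same height, with the tool at z = 181.7–181.8 mm and up to 21.8 N. I saw no reading above 22 N, but forces are only reported at the end of each call.
- **Wedge after letting go:** The head measured z ≈ 97 mm, about 55 mm deep, and had not sprung back. That is near the deep end of the 35–56 mm range.
- **Tray and seals:** The plate moved the tray along until resistance rose, so I take both ends to be sealed. I did not measure the gasket contact directly. The tray's ends came out blurred in the last depth reading (−37 to 47.6 mm along the stand), and the last picture cut off the stop end.
- **Stop position disagrees:** I had estimated the stop face at stand x ≈ 49.6 mm, which would put tight near 50 mm deep. The wedge went to about 55 mm instead, so the stop is probably nearer 50.5 mm.
- **Bystanders:** Red vial and petri stack matched their starting images in both cameras. The beaker differed in the scene camera but matched in the side camera, and the amber vial the other way round. I put both down to the arm being in the way, without looking at those two pictures. The tool never went near either of them.

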